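# Complete a kit with spring tongs

### The job

Complete the kit: take the U-shaped spring tongs off the bar of their stand, use them to lift the converter module with the yellow dot out of the black stock tray, and set it down level, either way round, in its empty pocket of the blue kit tray without dropping it. Then hang the tongs back on the bar. Never touch a module with the gripper itself, and leave everything else where it is.

Things in the scene. Friction and masses are not known exactly. Their poses are not given: they have to be found in the camera images.
- tongs: Spring tongs, an upright inverted U of 20 mm wide, 2 mm thick steel strip, 92 g, hanging astride a bar. Orange cap (20 x 14 mm) on top. Origin: top of the bow, mid-thickness of the strip; the cap rises 3.5 mm above it, the strip's underside lies 1 mm below it, the legs end 109 mm below it. z up, y the opening direction (one leg at +y, one at -y), x along the strip's width, parallel to the bar.
- tong_left (a joint): Angle of the leg at +y, rad: 0 relaxed, 0.12 with the feet on a module; both legs spring alike about the top of the bow. 1 mm less over the squeeze pads makes the foot gap about 3 mm less. Holding the pads at 46 mm takes about 5 N and carries the tongs; closing on a module takes about 11 N (pads then 41.5 mm apart), and 3 N more at the pads presses it with 1 N: 20 to 25 N is a sound grip.
- tongs_grip (a point): On the tongs, 33 mm below their origin, midway between the two black squeeze pads on the outsides of the legs (each 22 mm wide along x, 12 mm tall): take the tongs here from above, across their y axis. Relaxed, the pads measure 50 mm over their outer faces; this is where to squeeze.
- tongs_feet (a point): On the tongs, 103 mm below their origin, midway between the two black foot pads on the insides of the legs (each 22 mm wide along x, 12 mm tall): the middle of a gripped part. The legs end 6 mm below it. Gap between the feet: 48 mm relaxed, 37 mm with the squeeze pads held at 46 mm. Outside, the feet are 10 mm wider than the gap.
- stand: Fixed grey stand, base 125 x 85 x 8 mm, with a 14 mm thick post 55 mm along +x from its origin, 123 mm tall, and a level 12 mm thick steel bar at 115 mm height (its axis), running along x from the post to an 18 mm wide black end knob 43 mm on the -x side of the origin. Origin: centre of the underside. It may stand on either side of the stock tray.
- stand_bar (a point): on the stand: top of the bar (121 mm above the table) at the place where the tongs hang, with the stand's axes (x along the bar). Hanging, the tongs' origin lies about 1 mm above the bar's top, anywhere along the bar, their x axis along it.
- converter: Converter module with a yellow dot (18 mm) on its top: a black block with bare aluminium top, 60 mm long (x) x 24 mm wide (y), 55 g (may vary by a third). Origin: middle between the feet of its pins, on the floor it stands on. The block reaches from 4 to 18 mm above the origin, on thin pins. Its long side lies along the stock tray's x axis.
- module_b: the same module without a dot, in another cell of the stock tray; leave it alone. Same origin and axes as the converter.
- module_c: as module_b.
- module_d: as module_b.
- stock: Fixed black stock tray 156 (x) x 184 (y) mm, floor 4 mm thick, rim 12 mm high, 2 x 3 cells at pitch 70 mm (x) and 56 mm (y). A cell (66 x 28 mm) has end walls and, at its corners, side ribs 14 mm long, all up to 14 mm above the table; the middle 38 mm of its long sides is open to the floor, so that tongs can reach down beside the module. Origin: centre of the underside.
- kit: Fixed blue kit tray 150 (x) x 170 (y) mm, floor 4 mm thick, rim 16 mm high. It holds a finned heat sink in one pocket; the other pocket, with a pale floor, is empty and meant for the converter. Origin: centre of the underside. It may stand on either side of the stock tray.
- kit_pocket (a point): On the kit tray: centre of the empty pocket's pale floor (4 mm above the table, 42 mm along the tray's +y from its middle), with the tray's axes. Pocket 68 mm (x) x 32 mm (y); end walls and corner ribs (15 mm long) 10 mm high; the middle 38 mm of its long sides is open to the floor for the tongs.
- heatsink: aluminium heat sink 70 x 56 x 25 mm in the other pocket of the kit tray; leave it alone. Origin: centre of its underside.
- screwdriver: yellow screwdriver lying on the table, 180 mm long; leave it alone.
- marker: white marker pen with a black cap lying on the table, 140 mm long; leave it alone.
- reel: blue component reel lying flat beyond the trays, 180 mm wide, 12 mm thick; leave it alone.
- tape_roll: yellow ring of tape, 90 mm wide, 24 mm high, lying beyond the trays; leave it alone.
There are look-alikes about, which are no part of the job. What is shaped like the converter but green is not meant.

How it is judged:
By the outcome, as a careful person would: the job done as asked, in the order asked, and still so for the second after the job is handed in, with the robot touching nothing.
It also fails if it takes over 64 s, if anything falls off the work surface, if the arm or the gripper's body presses on something with over 40 N, if the wrist force passes 120 N, or if a joint passes its speed limit or range.

### The arm

A 7-joint arm with a two-finger parallel gripper is mounted at the origin on the work surface. World frame = base frame: x ahead of the robot, y to its left, z up, the work surface at z = 0. Lengths are in m, angles in rad, forces in N, time in s.
With the tool pointing down it reaches from about 0.425 to 0.925 m from the base axis. Payload 6.8 kg.
Tool frame: the origin (TCP) lies midway between the tips of the shut fingers; the grasp point (between the pads) lies 19 mm behind it; y points along the fingers, z is the direction in which the jaws open and shut, and the axes are right-handed (so a half turn about y gives the same grasp; the last joint's range is limited). The gripper opens to 85 mm and grips with 20 to 120 N. Pads are 22 mm wide; open, the fingers measure 114 mm over their backs; the gripper's body (76 mm by 85 mm) begins 54 mm behind the grasp point. The pads swing forward as they close: fully open they stand 13 mm farther back than shut.
Start: joints at [1.13, 0.477, 0.022, 1.555, -0.011, 1.109, -0.083], TCP at [0.221, -0.638, 0.231] pointing down, gripper open.
Joint ranges: [-2.96, 2.96], [-0.34, 2.1], [-1.41, 1.46], [0.24, 2.44], [-1.37, 4.51], [0.17, 1.92], [-2.96, 2.96]. Speed limits (rad/s): [2.39, 2.39, 3.14, 3.14, 3.14, 3.14, 3.14].

### API

Orientations are given as a unit quaternion [w, x, y, z].
In Python, from station import bot gives the robot as it stands. The module is installed in compiled form; this text tells all that it offers.
- The arm moves only by the shell command python3 -m crank 'ROWS' [FORCE]. ROWS is JSON, a list of rows, each an object with "linear": the shift along the tool's x, y, z in m, a list of three; "dr": the turn, a rotation vector about the tool's x, y, z in degrees, a list of three; "hand": the gripper command: -1 is shut, 1 is fully open, values between are in proportion. A call has 1 to 10 rows; each row is the pose to reach, as a shift and turn from the pose commanded when the call began, along the tool's axes at that moment; what a row does not reach only later rows make up. A row lasts 1/12 s, in which the tool goes at most 41.7 mm and 7.16 degrees, less where a joint would pass 70% of its speed; a pose out of reach is approached as far as the arm can. A call with a gripper value outside its range is refused whole. The fingers move at their own pace and stop on an object; FORCE is the grip in N (left out, the last holds). Time passes only in rows, so rows that repeat a pose let the fingers close. It gives the time, the measured TCP pose, the force and the opening at its end, in the units of the state.
- bot.get_obs(): the state, without advancing time (a new reading comes with each control period).
- bot.read_camera(name): name is "scene" or "top"; returns the picture (384x512x3 uint8, blue, green, red); there is no depth.
- bot.camera_params(name): a dict with "K" (3x3 intrinsics, pixels), "R" (3x3) and "t" (3): a world point X has camera coordinates R X + t. Camera axes: x right, y down, z forward; pixel columns grow to the right and rows downward; lengths in m; the calibration is good to about 2 mm. A picture is of the moment at which its call begins. camera_params takes no time and is no camera call.
- bot.hand_in(): hands the job in, once; it reports no verdict.
Trained networks look in the newest picture that a camera, given by its name, has taken for a name from the list of things; names that differ only in an ending like _2 or _b are one class to them, and where a whole thing is asked for, a point or a joint stands for the part that bears it (a point fixed in the world has none). Each returns a list of dicts, best first, with "score" (0 to 1); they miss things now and then, are a little off and sometimes report something else, mostly with a low value. They report only what shows in the picture. A call takes as long as a camera call. They do not tell look-alikes from the thing itself.
- bot.search_frame(camera, target): "extent" ([left, top, right, bottom] in pixels, round what is visible of it).
- bot.cut_out(camera, target): "pixels" (384x512 bool, what is visible of it) and "extent" ([left, top, right, bottom] in pixels, round what is visible of it).
- bot.place_of(camera, target): "xy" ([column, row] in pixels: a listed point, or the origin of a listed thing).
The state is a dict: "t": time; "q": joint angles; "joint_vel": joint speeds; "joint_torque": joint torques, N m; "eef_pos": TCP position; "tool_rot": TCP orientation; "contact_force": force on the tool from outside, world axes, zero at the start; "torque": the same for the moment, N m; "gripper_width": opening from 0.0 (shut) to 1.0 (fully open).
Only numpy, scipy, OpenCV 4.12 (cv2) and the standard library are available. Lean on these libraries where they do the work, as an engineer would, in place of code of your own. Each camera call takes 0.05 s, during which the arm holds its last target. There are 200 camera calls.

## Working session

There is one attempt and no reset: what is moved stays moved. The work goes in short steps, Python scripts to look and compute and a shell command to move; the robot and the scene stay as the last step left them, time stands still between calls to the robot, and variables do not carry over. Pictures are saved under pics/ and viewed, about 8 in all and at most 12, crops included, and the job is handed in when it is done.

```bash
mkdir -p pics
python3 - <<'E'
from station import bot
import cv2,numpy as np
s=bot.read_camera("scene");t=bot.read_camera("top")
cv2.imwrite("pics/s0.png",s);cv2.imwrite("pics/t0.png",cv2.resize(t,(800,600),interpolation=cv2.INTER_CUBIC))
for c in("scene","top"):
    p=bot.camera_params(c);print(c,p["K"].tolist(),np.round(p["R"],4).tolist(),np.round(p["t"],4).tolist(), "centre",-p["R"].T@p["t"])
    for n in("tongs","tongs_grip","stand","stand_bar","converter","stock","kit","kit_pocket","heatsink"):
        print(c,n,[(np.round(d["xy"],1).tolist(),round(d["score"],2)) for d in bot.place_of(c,n)])
o=bot.get_obs();print({k:np.round(v,4).tolist() for k,v in o.items()})
E
```

```text
scene [[435.02357685584496, 0.0, 249.1551147562211], [0.0, 435.02357685584496, 195.76579606122726], [0.0, 0.0, 1.0]] [[0.1133, 0.9936, 0.003], [0.7344, -0.0818, -0.6738], [-0.6692, 0.0786, -0.7389]] [-0.1001, -0.3582, 1.3786] centre [ 1.19704057 -0.03816463  0.77756981]
scene tongs [([355.3, 165.0], 0.67), ([110.4, 221.2], 0.46), ([345.7, 199.6], 0.17)]
scene tongs_grip [([353.6, 174.7], 0.82)]
scene stand [([346.8, 206.8], 0.77)]
scene stand_bar [([352.9, 166.2], 0.83)]
scene converter [([245.5, 213.4], 0.76), ([294.4, 219.6], 0.6)]
scene stock [([222.7, 225.2], 0.81), ([353.6, 176.6], 0.35)]
scene kit [([92.3, 220.9], 0.96)]
scene kit_pocket [([111.6, 222.5], 0.82), ([199.6, 215.2], 0.22)]
scene heatsink [([75.9, 216.4], 0.61)]
top [[371.35179719136187, 0.0, 262.15994546123295], [0.0, 371.35179719136187, 197.04102305843685], [0.0, 0.0, 1.0]] [[0.014, -0.9997, -0.0214], [-0.9967, -0.0122, -0.0806], [0.0803, 0.0225, -0.9965]] [0.0286, 0.5786, 1.0226] centre [0.49409607 0.01263382 1.06628876]
top tongs [([169.1, 208.0], 0.67), ([401.2, 222.8], 0.23)]
top tongs_grip [([173.8, 206.7], 0.72)]
top stand [([180.6, 204.0], 0.83), ([332.6, 276.5], 0.32)]
top stand_bar [([170.9, 201.4], 0.74)]
top converter [([226.4, 195.7], 0.75), ([265.1, 210.3], 0.55)]
top stock [([284.1, 197.0], 0.66)]
top kit [([385.5, 216.1], 0.95), ([168.2, 204.2], 0.68), ([183.2, 203.4], 0.25)]
top kit_pocket [([371.3, 213.1], 0.85), ([261.3, 210.8], 0.75)]
top heatsink [([401.4, 219.0], 0.68)]
{'t': 1.0, 'q': [1.1299, 0.477, 0.0224, 1.5554, -0.0115, 1.1094, -0.0831], 'joint_vel': [0.0012, 0.0009, 0.0016, -0.0002, -0.0001, -0.0009, 0.0], 'joint_torque': [-0.0018, -59.6337, 1.6056, -28.1556, 0.0124, 0.0015, -0.0], 'eef_pos': [0.2205, -0.638, 0.2313], 'tool_rot': [0.1171, -0.1171, 0.6973, -0.6973], 'contact_force': [-0.7212, -0.0159, 0.2926], 'torque': [-0.0146, -0.0442, -0.0507], 'gripper_width': 1.0024}
```

View pics/t0.png

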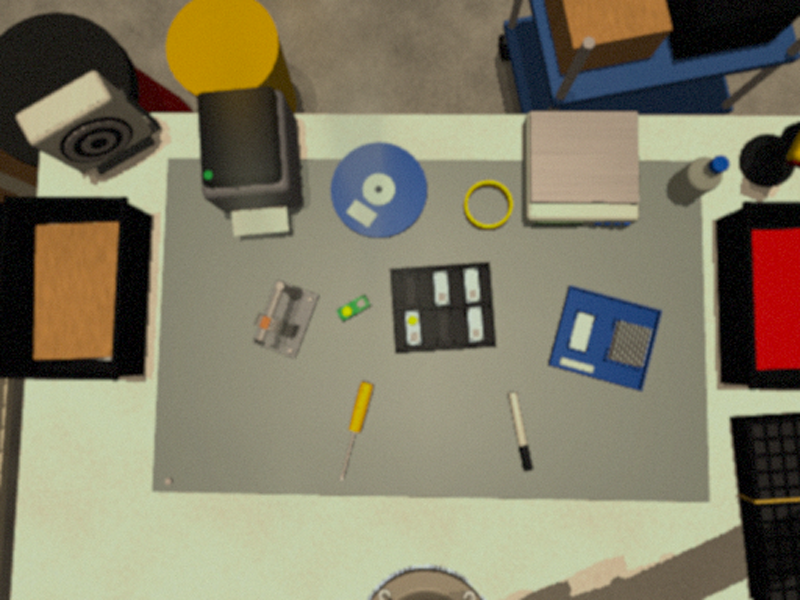

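View pics/s0.png

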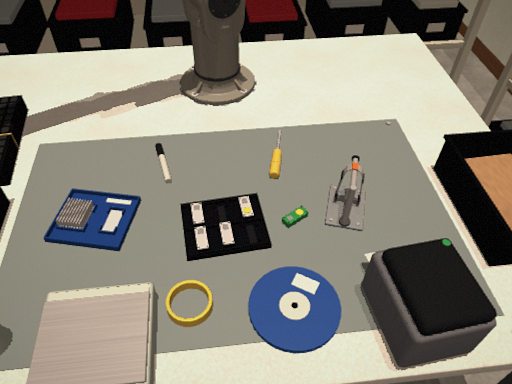

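Top view: stand with tongs left (~(285,318) of the 800 px view), green look-alike (352,307), stock tray centre (443,307) with the yellow-dot module at (412,325), kit right (607,337) with a pale empty pocket (581,332). The scene view agrees. I'll crop closer and measure.

```bash
cat > h.py <<'E'
from station import bot
import cv2,numpy as np
P={c:bot.camera_params(c) for c in("scene","top")}
def back(c,uv,z):
    p=P[c];K,R,t=(np.array(p[k]) for k in("K","R","t"))
    d=R.T@np.linalg.solve(K,[uv[0],uv[1],1]);o=-R.T@t
    return o+d*(z-o[2])/d[2]
def proj(c,X):
    p=P[c];x=np.array(p["K"])@(np.array(p["R"])@np.array(X)+np.array(p["t"]));return x[:2]/x[2]
def tri(uvs):
    A=[];b=[]
    for c,uv in uvs.items():
        p=P[c];R=np.array(p["R"]);o=-R.T@np.array(p["t"]);d=R.T@np.linalg.solve(np.array(p["K"]),[*uv,1]);d/=np.linalg.norm(d)
        M=np.eye(3)-np.outer(d,d);A.append(M);b.append(M@o)
    return np.linalg.lstsq(np.vstack(A),np.hstack(b),rcond=None)[0]
E
python3 - <<'E'
from h import *
s=bot.read_camera("scene");t=bot.read_camera("top")
def crop(im,x,y,w,h):return cv2.resize(im[y:y+h,x:x+w],(400,300),interpolation=cv2.INTER_CUBIC)
a=np.vstack([np.hstack([crop(t,150,165,80,60),crop(s,307,145,80,60)]),np.hstack([crop(t,238,160,88,66),crop(t,345,175,88,66)])])
cv2.imwrite("pics/c1.png",a)
for n,zt in(("stock",.012),("kit",.016),("stand",.008)):
    for c in("top","scene"):
        d=bot.cut_out(c,n)
        for e in d[:1]:
            m=e["pixels"].astype(np.uint8);cnt=max(cv2.findContours(m,0,1)[0],key=cv2.contourArea)[:,0]
            X=np.array([back(c,p,zt)[:2] for p in cnt],np.float32);r=cv2.minAreaRect(X*1000);print(n,c,round(e["score"],2),np.round(r[0],1),np.round(r[1],1),round(r[2],2))
def blob(im,lo,hi,box):
    h=cv2.cvtColor(im,cv2.COLOR_BGR2HSV);m=cv2.inRange(h,lo,hi);k=np.zeros_like(m);x,y,X,Y=box;k[y:Y,x:X]=m[y:Y,x:X]
    M=cv2.moments(k,True);return M["m10"]/M["m00"],M["m01"]/M["m00"],M["m00"]
yt=blob(t,(20,100,100),(35,255,255),(250,190,280,220));ys=blob(s,(20,100,100),(35,255,255),(232,190,262,225))
print("dot",yt,ys,back("top",yt[:2],.022),back("scene",ys[:2],.022),tri({"top":yt[:2],"scene":ys[:2]}))
ot=blob(t,(4,110,80),(16,255,255),(155,190,190,220));os_=blob(s,(4,110,80),(16,255,255),(340,150,370,180))
print("cap",ot,os_,back("top",ot[:2],.1255),back("scene",os_[:2],.124),tri({"top":ot[:2],"scene":os_[:2]}))
E
```

```text
stock top 0.84 [581.2 -23.9] [160.7 185.2] 5.01
stock scene 0.86 [583.6 -21.6] [164.1 184.4] 4.59
kit top 0.83 [ 529.3 -315.3] [175.5 152.6] 75.05
kit scene 0.7 [ 534. -313.] [177.4 162.7] 75.3
stand top 0.73 [557.  263.8] [ 87.2 126. ] 70.73
stand scene 0.61 [528.4 274.8] [ 84.7 193.2] 70.82
dot (263.7, 204.7, 30.0) (246.6578947368421, 209.60526315789474, 38.0) [0.55667634 0.0315553  0.022     ] [0.5545773  0.03164806 0.022     ] [0.55653529 0.03147463 0.02429985]
cap (169.2888888888889, 206.0222222222222, 45.0) (354.9791666666667, 165.64583333333334, 48.0) [0.54402968 0.27049129 0.1255    ] [0.54252835 0.26986401 0.124     ] [0.54391204 0.26986333 0.12543986]
```

View pics/c1.png

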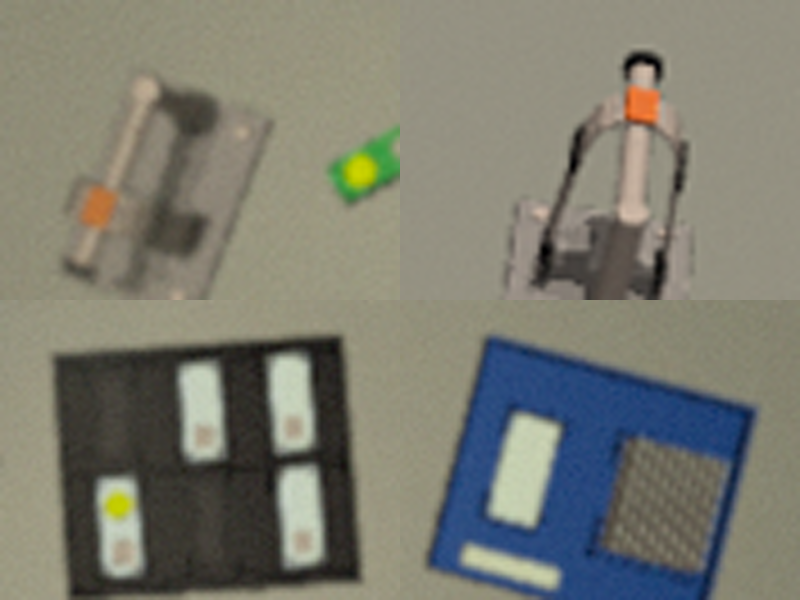

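Crops: cap at top px (169,206), post at the far end, knob nearest the robot, so the bar's +x has yaw ≈ -19°. The stock tray has yaw ≈ 5°, with the dotted module in its lower-left cell. The kit has yaw ≈ -15°, with its pocket on the +y side. The triangulated cap height (0.1254) matches the expected value. Next I'll work out the moves.

```bash
cat >> h.py <<'E'
from scipy.spatial.transform import Rotation as Ro
def move(pos,yaw,frm=None):
    """print linear/dr (tool axes) to a tool-down pose with tongs x-axis at yaw (deg), choosing nearer half turn"""
    o=bot.get_obs();q=o["tool_rot"];R=Ro.from_quat([q[1],q[2],q[3],q[0]]);best=None
    for h in(90,270):
        a=np.radians(yaw+h);z=np.array([np.cos(a),np.sin(a),0]);y=np.array([0,0,-1.]);T=np.c_[np.cross(y,z),y,z]
        rv=(R.inv()*Ro.from_matrix(T)).as_rotvec(degrees=True)
        if best is None or np.linalg.norm(rv)<np.linalg.norm(best):best=rv
    l=R.inv().apply(np.array(pos)-o["eef_pos"])
    print("lin",np.round(l,4).tolist(),"dr",np.round(best,2).tolist())
E
python3 - <<'E'
from h import *
q=bot.get_obs()["tool_rot"];print(np.round(Ro.from_quat([q[1],q[2],q[3],q[0]]).as_matrix(),3))
move((.47,-.30,.23),-19.3);move((.544,.27,.25),-19.3)
Y=bot.place_of("top","kit_pocket")
print("pocket",[back("top",d["xy"],.004).round(4) for d in Y[:1]])
bot.read_camera("scene");print([back("scene",d["xy"],.004).round(4) for d in bot.place_of("scene","kit_pocket")[:1]])
t=bot.read_camera("top")
# white blobs: converter top & pale pocket floor
h=cv2.cvtColor(t,cv2.COLOR_BGR2HSV);m=cv2.inRange(h,(0,0,150),(180,70,255));
n,l,st,ce=cv2.connectedComponentsWithStats(m)
for i in range(1,n):
    if 15<st[i,4]<600 and 240<ce[i,0]<430 and 165<ce[i,1]<245:
        z=.004 if ce[i,0]>345 else .022
        c=np.argwhere(l==i)[:,::-1];X=np.array([back("top",p,z)[:2]*1000 for p in c.astype(float)],np.float32);r=cv2.minAreaRect(X);print(ce[i].round(1),st[i,4],np.round(r[0],1),np.round(r[1],1),round(r[2],1))
E
```

```text
[[-0.945  0.     0.327]
 [-0.327 -0.    -0.945]
 [ 0.    -1.     0.   ]]
lin [-0.3462, 0.0013, -0.238] dr [-0.0, 38.37, -0.0]
lin [-0.6023, -0.0187, -0.7525] dr [-0.0, 38.37, -0.0]
pocket [array([ 0.542 , -0.2749,  0.004 ])]
[array([ 0.5393, -0.2697,  0.004 ])]
[301.8 182.2] 161 [622.3 -75.8] [56.9 22.5] 0.4
[282. 184.] 162 [616.  -19.4] [56.9 22.6] 0.6
[303.9 207. ] 165 [551.7 -81.7] [56.3 22.4] 0.7
[264.1 210.7] 131 [543.2  30.5] [59.1 22.5] 0.8
[371.8 211.9] 242 [ 541.3 -275.8] [29.8 65.6] 74.4
[368.9 233.2] 89 [ 480.6 -267.1] [58.4 11.9] 75.4
```

```bash
python3 -m crank '[{"linear":[-0.346,-0.02,-0.238],"dr":[0,38.4,0],"hand":1},{"linear":[-0.346,-0.02,-0.238],"dr":[0,38.4,0],"hand":1},{"linear":[-0.346,-0.02,-0.238],"dr":[0,38.4,0],"hand":1},{"linear":[-0.346,-0.02,-0.238],"dr":[0,38.4,0],"hand":1},{"linear":[-0.346,-0.02,-0.238],"dr":[0,38.4,0],"hand":1},{"linear":[-0.346,-0.02,-0.238],"dr":[0,38.4,0],"hand":1},{"linear":[-0.346,-0.02,-0.238],"dr":[0,38.4,0],"hand":1},{"linear":[-0.346,-0.02,-0.238],"dr":[0,38.4,0],"hand":1},{"linear":[-0.346,-0.02,-0.238],"dr":[0,38.4,0],"hand":1},{"linear":[-0.346,-0.02,-0.238],"dr":[0,38.4,0],"hand":1}]'; python3 -c "
from h import *
move((.544,.27,.25),-19.3)"
```

```text
t: 2.43
eef_pos: [0.4663, -0.3042, 0.2514]
tool_rot: [0.119, -0.119, -0.697, 0.697]
contact_force: [0.8, -0.5, -0.2]
gripper_width: 1.003
lin [0.1168, 0.0012, -0.5675] dr [-0.01, -0.04, -0.04]
```

```bash
python3 -m crank '[{"linear":[0.117,0,-0.568],"dr":[0,0,0],"hand":1},{"linear":[0.117,0,-0.568],"dr":[0,0,0],"hand":1},{"linear":[0.117,0,-0.568],"dr":[0,0,0],"hand":1},{"linear":[0.117,0,-0.568],"dr":[0,0,0],"hand":1},{"linear":[0.117,0,-0.568],"dr":[0,0,0],"hand":1},{"linear":[0.117,0,-0.568],"dr":[0,0,0],"hand":1},{"linear":[0.117,0,-0.568],"dr":[0,0,0],"hand":1},{"linear":[0.117,0,-0.568],"dr":[0,0,0],"hand":1},{"linear":[0.117,0,-0.568],"dr":[0,0,0],"hand":1},{"linear":[0.117,0,-0.568],"dr":[0,0,0],"hand":1}]'; python3 -c "
from h import *
move((.544,.27,.25),-19.3)"
```

```text
t: 3.27
eef_pos: [0.5212, 0.1089, 0.2514]
tool_rot: [-0.119, 0.119, 0.697, -0.697]
contact_force: [1.6, -1.5, -0.4]
gripper_width: 0.995
lin [0.0319, 0.0014, -0.1595] dr [0.02, -0.05, -0.05]
```

```bash
python3 -m crank '[{"linear":[0.03,0,-0.13],"dr":[0,0,0],"hand":1},{"linear":[0.03,0,-0.13],"dr":[0,0,0],"hand":1},{"linear":[0.03,0,-0.13],"dr":[0,0,0],"hand":1},{"linear":[0.03,0,-0.13],"dr":[0,0,0],"hand":1},{"linear":[0.03,0,-0.13],"dr":[0,0,0],"hand":1},{"linear":[0.03,0,-0.13],"dr":[0,0,0],"hand":1},{"linear":[0.03,0,-0.13],"dr":[0,0,0],"hand":1}]'; python3 -c "
from h import *
move((.544,.27,.25),-19.3)
t=bot.read_camera('top');s=bot.read_camera('scene')
cv2.imwrite('pics/a2.png',np.hstack([cv2.resize(t[150:240,130:250],(400,300)),cv2.resize(s[120:225,290:430],(400,300))]))"
```

```text
t: 3.85
eef_pos: [0.5362, 0.2376, 0.2508]
tool_rot: [0.119, -0.119, -0.696, 0.697]
contact_force: [0.6, -0.1, -0.2]
gripper_width: 0.999
lin [0.0034, 0.0007, -0.0332] dr [-0.08, -0.15, -0.02]
```

```bash
python3 -m crank '[{"linear":[0.0034,0,-0.0332],"dr":[0,-0.1,0],"hand":1},{"linear":[0.0034,0,-0.0332],"dr":[0,-0.1,0],"hand":1},{"linear":[0.0034,0.05,-0.0332],"dr":[0,-0.1,0],"hand":1},{"linear":[0.0034,0.1,-0.0332],"dr":[0,-0.1,0],"hand":1},{"linear":[0.0034,0.1,-0.0332],"dr":[0,-0.1,0],"hand":1},{"linear":[0.0034,0.1,-0.0332],"dr":[0,-0.1,0],"hand":1},{"linear":[0.0034,0.1,-0.0332],"dr":[0,-0.1,0],"hand":1}]'; python3 -c "
from h import *
move((.544,.27,.066),-19.3)
t=bot.read_camera('top');s=bot.read_camera('scene')
cv2.imwrite('pics/a3.png',np.hstack([cv2.resize(t[150:240,130:250],(400,300)),cv2.resize(s[120:225,290:430],(400,300))]))"
```

```text
t: 4.53
eef_pos: [0.5437, 0.271, 0.1507]
tool_rot: [0.119, -0.118, -0.697, 0.697]
contact_force: [0.6, 0.5, 0.2]
gripper_width: 1.001
lin [-0.0007, 0.0847, 0.0007] dr [-0.06, -0.0, 0.05]
```

View pics/a3.png

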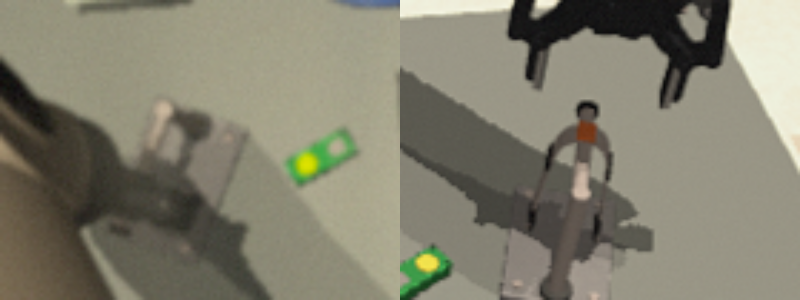

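The gripper straddles the tongs; I'll check the parallax numerically and then descend.

```bash
python3 -c "
from h import *
for z in (.163,.124):print((proj('scene',(.544,.271,z))-[290,120])*400/140)"
python3 -m crank '[{"linear":[0,0.03,0],"dr":[0,0,0],"hand":1},{"linear":[0,0.06,0],"dr":[0,0,0],"hand":1},{"linear":[0,0.084,0],"dr":[0,0,0],"hand":1},{"linear":[0,0.084,0],"dr":[0,0,0],"hand":1},{"linear":[0,0.084,0],"dr":[0,0,0],"hand":1},{"linear":[0,0.084,0],"dr":[0,0,0],"hand":1}]'
```

```text
[197.38512281  93.2840991 ]
[187.64679906 131.63537153]
t: 5.13
eef_pos: [0.5454, 0.273, 0.0695]
tool_rot: [-0.117, 0.119, 0.698, -0.696]
contact_force: [-0.3, 0.4, -0.2]
gripper_width: 1.002
```

```bash
python3 -m crank '[{"linear":[0,0,0],"dr":[0,0,0],"hand":0.25},{"linear":[0,0,0],"dr":[0,0,0],"hand":0.25},{"linear":[0,0,0],"dr":[0,0,0],"hand":0.25},{"linear":[0,0,0],"dr":[0,0,0],"hand":0.25},{"linear":[0,0,0],"dr":[0,0,0],"hand":0.25},{"linear":[0,0,0],"dr":[0,0,0],"hand":0.25}]' 20; python3 -c "
from h import *
move((.544,.27,.066),-19.3)
s=bot.read_camera('scene')
cv2.imwrite('pics/a4.png',cv2.resize(s[130:230,300:420],(720,600),interpolation=cv2.INTER_CUBIC))"
```

```text
t: 5.63
eef_pos: [0.5437, 0.272, 0.0671]
tool_rot: [-0.118, 0.118, 0.697, -0.697]
contact_force: [0.2, -0.6, 0.2]
gripper_width: 0.623
lin [-0.0009, 0.0011, 0.0018] dr [0.0, 0.07, -0.01]
```

View pics/a4.png

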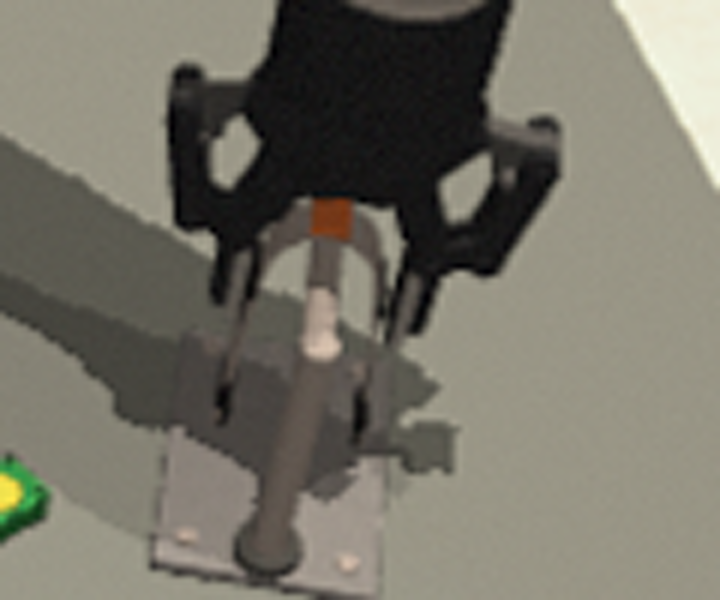

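The fingers straddle the pads but sit about 2 mm too far to +y. I'll shift, then close to 46 mm.

```bash
python3 -m crank '[{"linear":[0,0,0.002],"dr":[0,0,0],"hand":0.25},{"linear":[0,0,0.002],"dr":[0,0,0],"hand":0.25},{"linear":[0,0,0.002],"dr":[0,0,0],"hand":0.08},{"linear":[0,0,0.002],"dr":[0,0,0],"hand":0.08},{"linear":[0,0,0.002],"dr":[0,0,0],"hand":0.08},{"linear":[0,0,0.002],"dr":[0,0,0],"hand":0.08},{"linear":[0,0,0.002],"dr":[0,0,0],"hand":0.08},{"linear":[0,0,0.002],"dr":[0,0,0],"hand":0.08}]' 20; python3 -c "
from h import *
o=bot.get_obs();print(o['contact_force'],o['gripper_width']*85)"
```

```text
t: 6.35
eef_pos: [0.543, 0.2701, 0.0669]
tool_rot: [0.118, -0.118, -0.697, 0.697]
contact_force: [0.2, -0.5, -0.6]
gripper_width: 0.542
[ 0.2185638  -0.52205298 -0.64156975] 46.100933798542755
```

```bash
python3 -m crank '[{"linear":[0,-0.01,0],"dr":[0,0,0],"hand":0.08},{"linear":[0,-0.03,0],"dr":[0,0,0],"hand":0.08},{"linear":[0,-0.05,0],"dr":[0,0,0],"hand":0.08},{"linear":[0,-0.07,0],"dr":[0,0,0],"hand":0.08},{"linear":[0,-0.09,0],"dr":[0,0,0],"hand":0.08},{"linear":[0,-0.11,0],"dr":[0,0,0],"hand":0.08},{"linear":[0,-0.13,0],"dr":[0,0,0],"hand":0.08},{"linear":[0,-0.145,0],"dr":[0,0,0],"hand":0.08},{"linear":[0,-0.145,0],"dr":[0,0,0],"hand":0.08},{"linear":[0,-0.145,0],"dr":[0,0,0],"hand":0.08}]' ; python3 -c "
from h import *
move((.543,.030,.21),4.8)
s=bot.read_camera('scene')
cv2.imwrite('pics/a5.png',cv2.resize(s[100:240,290:430],(600,600),interpolation=cv2.INTER_CUBIC))"
```

```text
t: 7.18
eef_pos: [0.5434, 0.2704, 0.213]
tool_rot: [-0.117, 0.119, 0.698, -0.697]
contact_force: [-0.4, -0.2, -1.1]
gripper_width: 0.54
lin [-0.0788, 0.0028, 0.2271] dr [0.07, -24.03, -0.11]
```

View pics/a5.png

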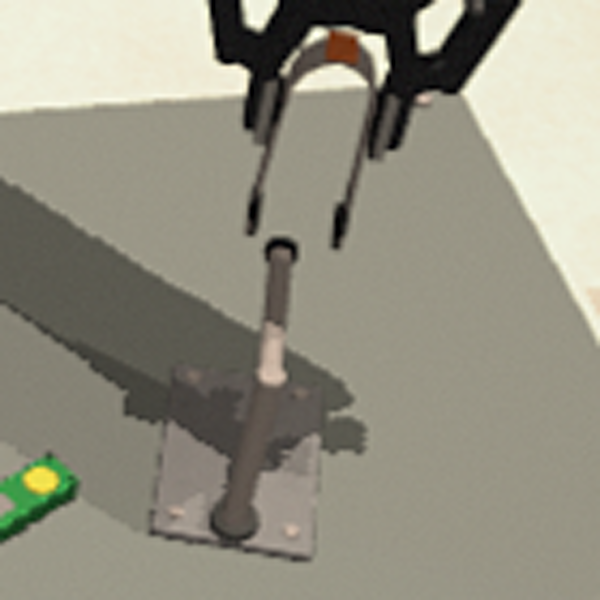

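The tongs are lifted clear of the bar and hang straight in the pads (feet at about (253,215) and (340,225) in the view). Next: above the converter.

```bash
python3 -m crank '[{"linear":[-0.008,0,0.023],"dr":[0,-3,0],"hand":0.08},{"linear":[-0.018,0,0.053],"dr":[0,-6,0],"hand":0.08},{"linear":[-0.029,0,0.083],"dr":[0,-9,0],"hand":0.08},{"linear":[-0.039,0,0.113],"dr":[0,-12,0],"hand":0.08},{"linear":[-0.05,0,0.143],"dr":[0,-15,0],"hand":0.08},{"linear":[-0.06,0,0.173],"dr":[0,-18,0],"hand":0.08},{"linear":[-0.07,0,0.203],"dr":[0,-21,0],"hand":0.08},{"linear":[-0.079,0,0.227],"dr":[0,-24,0],"hand":0.08},{"linear":[-0.079,0,0.227],"dr":[0,-24,0],"hand":0.08},{"linear":[-0.079,0,0.227],"dr":[0,-24,0],"hand":0.08}]' ; python3 -m crank '[{"linear":[0,0,0],"dr":[0,0,0],"hand":0.08},{"linear":[0,0.03,0],"dr":[0,0,0],"hand":0.08},{"linear":[0,0.06,0],"dr":[0,0,0],"hand":0.08},{"linear":[0,0.09,0],"dr":[0,0,0],"hand":0.08},{"linear":[0,0.11,0],"dr":[0,0,0],"hand":0.08},{"linear":[0,0.11,0],"dr":[0,0,0],"hand":0.08},{"linear":[0,0.11,0],"dr":[0,0,0],"hand":0.08},{"linear":[0,0.11,0],"dr":[0,0,0],"hand":0.08}]'; python3 -c "
from h import *
move((.543,.030,.0625),4.8)
s=bot.read_camera('scene');t=bot.read_camera('top')
cv2.imwrite('pics/a6.png',cv2.resize(s[140:260,170:310],(700,600),interpolation=cv2.INTER_CUBIC))
o=bot.get_obs();f=o['eef_pos']-[0,0,.048];print('feet',f)
a=np.radians(94.8)
for sg in(1,-1):
  for X in (f+sg*.0185*np.array([np.cos(a),np.sin(a),0]),np.array([.543,.03,.022])+sg*.012*np.array([np.cos(a),np.sin(a),0])):print((proj('scene',X)-[170,140])*5)"
```

```text
t: 8.07
eef_pos: [0.542, 0.0276, 0.2105]
tool_rot: [-0.027, 0.029, -0.706, 0.707]
contact_force: [0.5, 0.9, -0.3]
gripper_width: 0.54
t: 8.73
eef_pos: [0.5437, 0.0311, 0.103]
tool_rot: [0.03, -0.029, 0.707, -0.706]
contact_force: [-0.3, 0.0, 0.2]
gripper_width: 0.542
lin [0.0008, 0.0405, 0.0011] dr [0.03, 0.05, -0.09]
feet [0.5441635  0.03054283 0.05564554]
[418.58505495 276.0304573 ]
[402.52681828 325.52430905]
[337.61667455 287.83371684]
[351.34555657 333.137321  ]
```

View pics/a6.png

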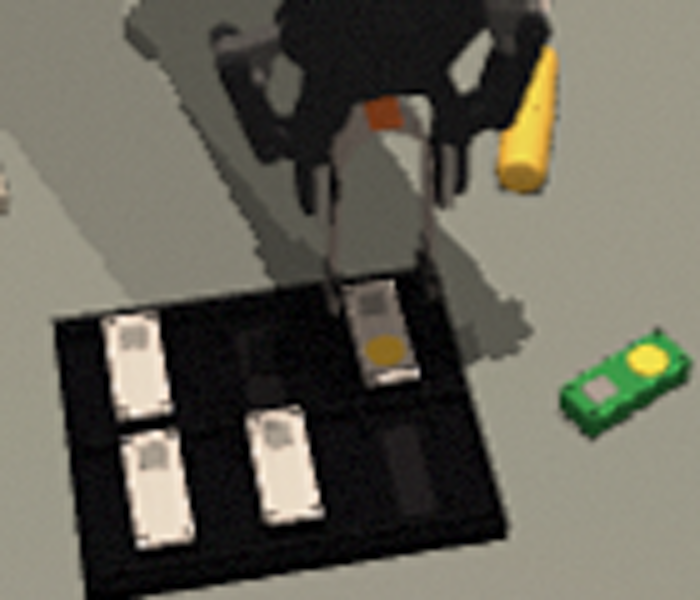

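Feet line up with the module in y (predicted and seen agree within ~1.5 mm). Descending.

```bash
python3 -m crank '[{"linear":[0.0005,0.01,0],"dr":[0,0,0],"hand":0.08},{"linear":[0.0005,0.02,0],"dr":[0,0,0],"hand":0.08},{"linear":[0.0005,0.03,0],"dr":[0,0,0],"hand":0.08},{"linear":[0.0005,0.04,0],"dr":[0,0,0],"hand":0.08},{"linear":[0.0005,0.04,0],"dr":[0,0,0],"hand":0.08},{"linear":[0.0005,0.04,0],"dr":[0,0,0],"hand":0.08},{"linear":[0.0005,0.04,0],"dr":[0,0,0],"hand":0.08}]'; python3 -c "
from h import *
move((.543,.030,.0625),4.8)
s=bot.read_camera('scene')
cv2.imwrite('pics/a7.png',cv2.resize(s[160:240,200:300],(700,560),interpolation=cv2.INTER_CUBIC))"
```

```text
t: 9.42
eef_pos: [0.5424, 0.0298, 0.0618]
tool_rot: [0.029, -0.03, 0.707, -0.706]
contact_force: [-0.1, -0.1, -0.0]
gripper_width: 0.541
lin [-0.0006, -0.0007, -0.0002] dr [0.0, -0.03, 0.01]
```

View pics/a7.png

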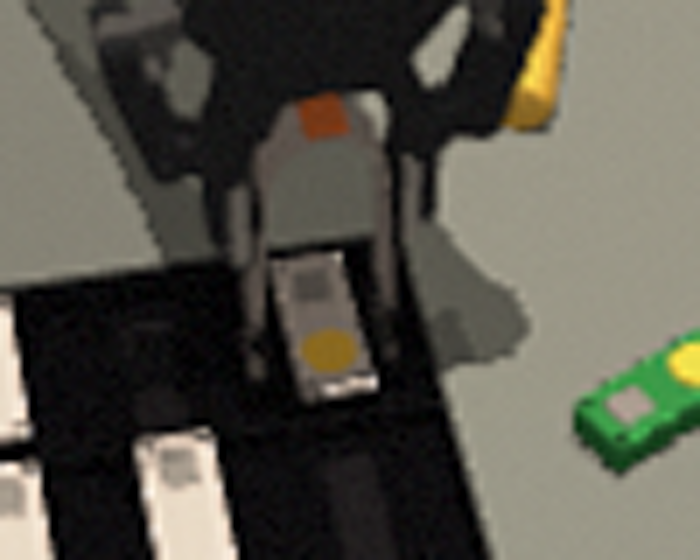

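```bash
python3 -m crank '[{"linear":[0,0,-0.0012],"dr":[0,0,0],"hand":0.08},{"linear":[0,0,-0.0012],"dr":[0,0,0],"hand":0.04},{"linear":[0,0,-0.0012],"dr":[0,0,0],"hand":0.0},{"linear":[0,0,-0.0012],"dr":[0,0,0],"hand":-0.03},{"linear":[0,0,-0.0012],"dr":[0,0,0],"hand":-0.1},{"linear":[0,0,-0.0012],"dr":[0,0,0],"hand":-0.3},{"linear":[0,0,-0.0012],"dr":[0,0,0],"hand":-0.5},{"linear":[0,0,-0.0012],"dr":[0,0,0],"hand":-1},{"linear":[0,0,-0.0012],"dr":[0,0,0],"hand":-1},{"linear":[0,0,-0.0012],"dr":[0,0,0],"hand":-1}]' 23; python3 -c "
from h import *
o=bot.get_obs();print(o['contact_force'],o['gripper_width']*85)"
```

```text
t: 10.3
eef_pos: [0.5426, 0.031, 0.0622]
tool_rot: [0.03, -0.029, 0.707, -0.706]
contact_force: [-0.0, 0.1, 2.7]
gripper_width: 0.488
[-0.00675812  0.07810032  2.7195163 ] 41.45370411560447
```

Pads are at 41.5 mm, as expected for a module grip. Lifting gently.

```bash
python3 -m crank '[{"linear":[0,-0.003,0],"dr":[0,0,0],"hand":-1},{"linear":[0,-0.008,0],"dr":[0,0,0],"hand":-1},{"linear":[0,-0.015,0],"dr":[0,0,0],"hand":-1},{"linear":[0,-0.025,0],"dr":[0,0,0],"hand":-1},{"linear":[0,-0.037,0],"dr":[0,0,0],"hand":-1},{"linear":[0,-0.05,0],"dr":[0,0,0],"hand":-1},{"linear":[0,-0.06,0],"dr":[0,0,0],"hand":-1},{"linear":[0,-0.065,0],"dr":[0,0,0],"hand":-1},{"linear":[0,-0.065,0],"dr":[0,0,0],"hand":-1}]'; python3 -c "
from h import *
o=bot.get_obs();print(o['contact_force'],o['gripper_width']*85)
move((.541,-.2755,.127),-15)
s=bot.read_camera('scene')
cv2.imwrite('pics/a8.png',cv2.resize(s[140:230,190:310],(700,525),interpolation=cv2.INTER_CUBIC))"
```

```text
t: 11.05
eef_pos: [0.5433, 0.031, 0.1288]
tool_rot: [0.03, -0.028, 0.707, -0.706]
contact_force: [-0.1, 0.5, -1.9]
gripper_width: 0.484
[-0.120025    0.49897277 -1.94510074] 41.120280993268445
lin [0.0277, 0.0017, 0.3053] dr [0.03, 19.75, -0.17]
```

View pics/a8.png

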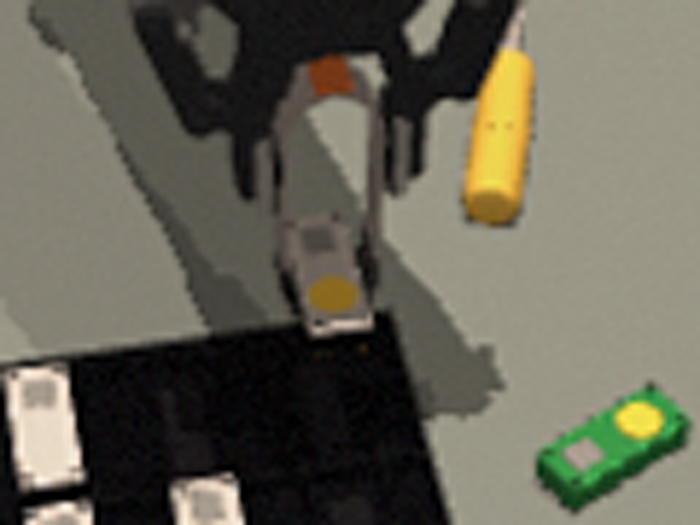

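The module is held level between the feet. Carrying it to above the pocket.

```bash
python3 -m crank '[{"linear":[0.001,0,0.01],"dr":[0,1,0],"hand":-1},{"linear":[0.003,0,0.03],"dr":[0,2,0],"hand":-1},{"linear":[0.005,0,0.056],"dr":[0,4,0],"hand":-1},{"linear":[0.008,0,0.086],"dr":[0,6,0],"hand":-1},{"linear":[0.011,0,0.116],"dr":[0,8,0],"hand":-1},{"linear":[0.014,0,0.146],"dr":[0,10,0],"hand":-1},{"linear":[0.016,0,0.176],"dr":[0,12,0],"hand":-1},{"linear":[0.019,0,0.206],"dr":[0,14,0],"hand":-1},{"linear":[0.022,0,0.236],"dr":[0,16,0],"hand":-1},{"linear":[0.024,0,0.26],"dr":[0,18,0],"hand":-1}]'; python3 -c "
from h import *
move((.5405,-.2755,.110),-15)"
```

```text
t: 11.93
eef_pos: [0.5383, -0.2338, 0.126]
tool_rot: [0.084, -0.083, -0.702, 0.703]
contact_force: [0.7, -1.0, -1.4]
gripper_width: 0.487
lin [-0.0119, 0.016, 0.04] dr [-0.07, 1.48, 0.1]
```

```bash
python3 -m crank '[{"linear":[-0.004,0,0.015],"dr":[0,0.5,0],"hand":-1},{"linear":[-0.009,0.004,0.03],"dr":[0,1,0],"hand":-1},{"linear":[-0.012,0.01,0.04],"dr":[0,1.5,0],"hand":-1},{"linear":[-0.012,0.02,0.04],"dr":[0,1.5,0],"hand":-1},{"linear":[-0.012,0.025,0.04],"dr":[0,1.5,0],"hand":-1},{"linear":[-0.012,0.025,0.04],"dr":[0,1.5,0],"hand":-1},{"linear":[-0.012,0.025,0.04],"dr":[0,1.5,0],"hand":-1},{"linear":[-0.012,0.025,0.04],"dr":[0,1.5,0],"hand":-1}]'; python3 -c "
from h import *
move((.5405,-.2755,.0625),-15)
s=bot.read_camera('scene')
cv2.imwrite('pics/a9.png',cv2.resize(s[165:265,40:160],(720,600),interpolation=cv2.INTER_CUBIC))
e=bot.get_obs()['eef_pos'];a=np.radians(-15);R=np.array([[np.cos(a),-np.sin(a)],[np.sin(a),np.cos(a)]])
for z,dz,c,(hx,hy) in(('mod',e[2]-.04,e,(.03,.012)),('pocketrim',.014,(.541,-.2755),(.034,.016))):
  print(z,[np.round((proj('scene',(*(np.array(c[:2])+R@[i*hx,j*hy]),dz))-[40,165])*6).tolist() for i,j in((-1,-1),(1,-1),(1,1),(-1,1))])"
```

```text
t: 12.6
eef_pos: [0.5429, -0.2704, 0.102]
tool_rot: [-0.09, 0.09, 0.702, -0.701]
contact_force: [0.1, 0.5, -2.2]
gripper_width: 0.483
lin [0.0011, 0.0395, 0.0055] dr [0.03, 0.39, 0.0]
mod [[407.0, 178.0], [346.0, 301.0], [410.0, 308.0], [469.0, 185.0]]
pocketrim [[419.0, 251.0], [352.0, 388.0], [435.0, 399.0], [498.0, 260.0]]
```

View pics/a9.png

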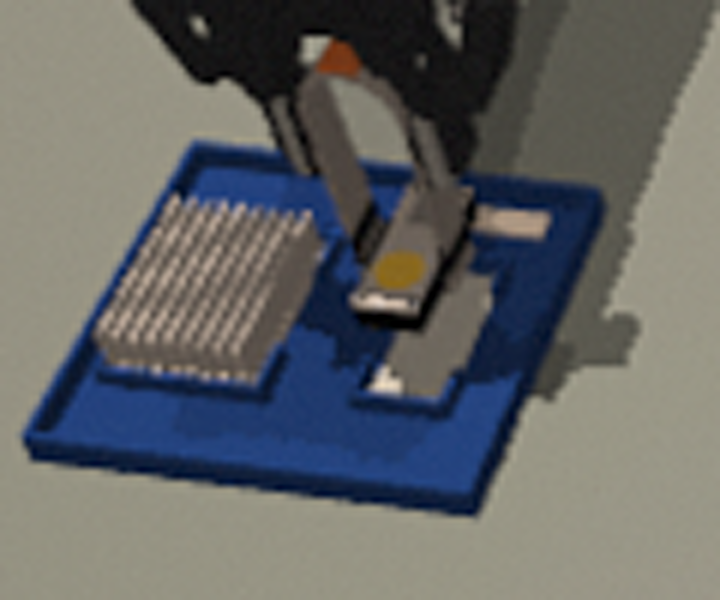

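Module ends at (352,300)–(415,305), pocket opening just right and below; the corrections are small. Shifting, then lowering most of the way.

```bash
python3 -m crank '[{"linear":[0.0014,0,0.0041],"dr":[0,0.4,0],"hand":-1},{"linear":[0.0014,0,0.0041],"dr":[0,0.4,0],"hand":-1},{"linear":[0.0014,0.006,0.0041],"dr":[0,0.4,0],"hand":-1},{"linear":[0.0014,0.012,0.0041],"dr":[0,0.4,0],"hand":-1},{"linear":[0.0014,0.018,0.0041],"dr":[0,0.4,0],"hand":-1},{"linear":[0.0014,0.024,0.0041],"dr":[0,0.4,0],"hand":-1},{"linear":[0.0014,0.027,0.0041],"dr":[0,0.4,0],"hand":-1},{"linear":[0.0014,0.027,0.0041],"dr":[0,0.4,0],"hand":-1},{"linear":[0.0014,0.027,0.0041],"dr":[0,0.4,0],"hand":-1}]'; python3 -c "
from h import *
move((.5405,-.274,.0625),-15)
s=bot.read_camera('scene')
cv2.imwrite('pics/a10.png',cv2.resize(s[180:260,70:160],(720,600),interpolation=cv2.INTER_CUBIC))
e=bot.get_obs()['eef_pos'];a=np.radians(-15);R=np.array([[np.cos(a),-np.sin(a)],[np.sin(a),np.cos(a)]])
for z,dz,c,(hx,hy) in(('mod',e[2]-.0405,e,(.03,.012)),('pocketrim',.014,(.5405,-.274),(.034,.016))):
  print(z,[np.round((proj('scene',(*(np.array(c[:2])+R@[i*hx,j*hy]),dz))-[70,180])*[8,7.5]).tolist() for i,j in((-1,-1),(1,-1),(1,1),(-1,1))])"
```

```text
t: 13.4
eef_pos: [0.5399, -0.2753, 0.0746]
tool_rot: [-0.093, 0.093, 0.701, -0.701]
contact_force: [0.3, -0.0, -1.8]
gripper_width: 0.486
lin [-0.0002, 0.0121, -0.0014] dr [0.01, -0.13, 0.04]
mod [[310.0, 166.0], [231.0, 318.0], [315.0, 328.0], [391.0, 175.0]]
pocketrim [[324.0, 199.0], [235.0, 371.0], [346.0, 384.0], [430.0, 211.0]]
```

View pics/a10.png

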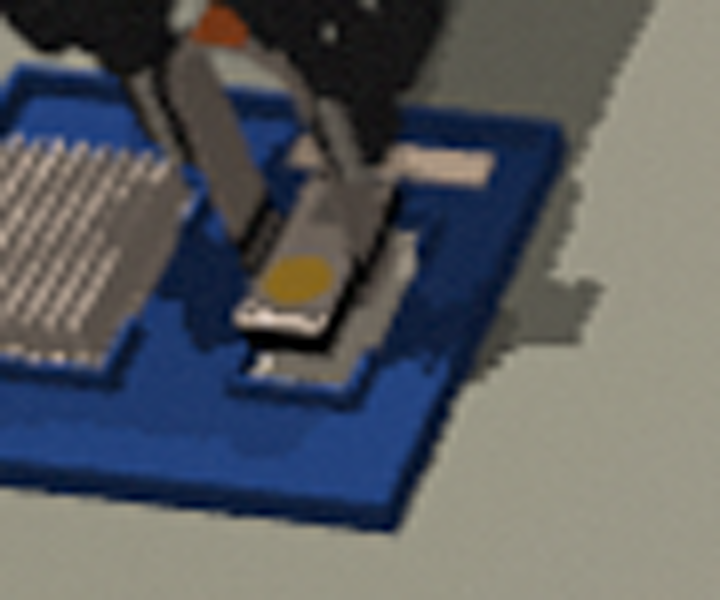

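Module front edge (235,315)–(322,325) sits inside the pocket's front wall opening. A 1.4 mm correction in y, then set down.

```bash
python3 -m crank '[{"linear":[0,0,-0.0014],"dr":[0,0,0],"hand":-1},{"linear":[0,0.002,-0.0014],"dr":[0,0,0],"hand":-1},{"linear":[0,0.004,-0.0014],"dr":[0,0,0],"hand":-1},{"linear":[0,0.006,-0.0014],"dr":[0,0,0],"hand":-1},{"linear":[0,0.008,-0.0014],"dr":[0,0,0],"hand":-1},{"linear":[0,0.010,-0.0014],"dr":[0,0,0],"hand":-1},{"linear":[0,0.0115,-0.0014],"dr":[0,0,0],"hand":-1},{"linear":[0,0.0115,-0.0014],"dr":[0,0,0],"hand":-1},{"linear":[0,0.0115,-0.0014],"dr":[0,0,0],"hand":-1},{"linear":[0,0.0115,-0.0014],"dr":[0,0,0],"hand":-1}]'; python3 -c "
from h import *
move((.5405,-.274,.0625),-15)
print(bot.get_obs()['contact_force'])"
```

```text
t: 14.28
eef_pos: [0.5405, -0.2742, 0.0635]
tool_rot: [0.093, -0.093, -0.701, 0.701]
contact_force: [0.2, 0.6, -1.4]
gripper_width: 0.483
lin [0.0001, 0.001, -0.0002] dr [-0.0, -0.13, -0.01]
[ 0.20641891  0.63770371 -1.39637139]
```

Not yet touching down, so I'll lower millimetre by millimetre.

```bash
for i in 1 2; do python3 -m crank '[{"linear":[0,0.0005,0],"dr":[0,0,0],"hand":-1},{"linear":[0,0.001,0],"dr":[0,0,0],"hand":-1},{"linear":[0,0.001,0],"dr":[0,0,0],"hand":-1},{"linear":[0,0.001,0],"dr":[0,0,0],"hand":-1}]' | grep -E "eef|contact"; done
```

```text
eef_pos: [0.5404, -0.2741, 0.0625]
contact_force: [0.1, 0.5, -1.2]
eef_pos: [0.5408, -0.2742, 0.062]
contact_force: [-0.5, -0.0, 5.2]
```

Touchdown (+5 N) at the same height as the pick. Releasing to 46 mm.

```bash
python3 -m crank '[{"linear":[0,0,0],"dr":[0,0,0],"hand":-0.02},{"linear":[0,0,0],"dr":[0,0,0],"hand":0.0},{"linear":[0,0,0],"dr":[0,0,0],"hand":0.02},{"linear":[0,0,0],"dr":[0,0,0],"hand":0.04},{"linear":[0,0,0],"dr":[0,0,0],"hand":0.06},{"linear":[0,0,0],"dr":[0,0,0],"hand":0.08},{"linear":[0,0,0],"dr":[0,0,0],"hand":0.08},{"linear":[0,0,0],"dr":[0,0,0],"hand":0.08}]' 20; python3 -c "
from h import *
s=bot.read_camera('scene')
cv2.imwrite('pics/a11.png',cv2.resize(s[180:260,70:160],(720,600),interpolation=cv2.INTER_CUBIC))"
```

```text
t: 15.62
eef_pos: [0.5404, -0.2741, 0.0614]
tool_rot: [-0.093, 0.093, 0.701, -0.701]
contact_force: [-0.7, -0.8, -0.9]
gripper_width: 0.537
```

View pics/a11.png

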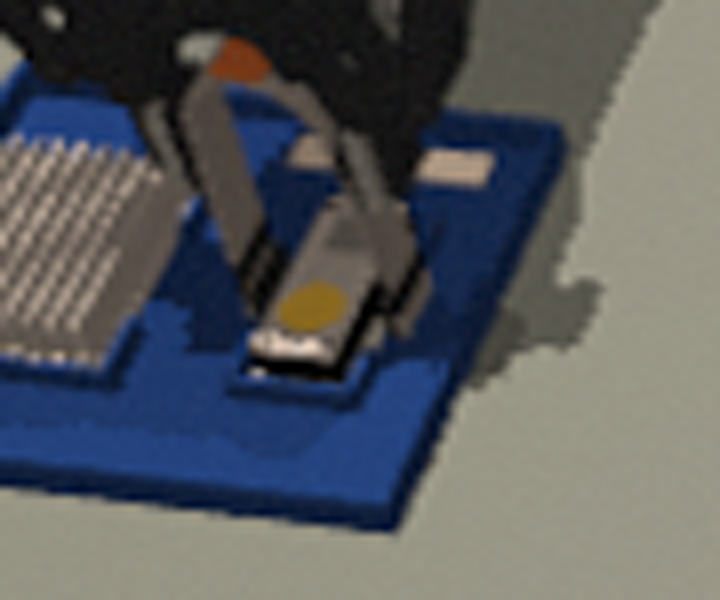

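The module sits level in the pocket with the feet open either side (12 pictures used; numbers only from here). Raising the tongs straight up.

```bash
python3 -m crank '[{"linear":[0,-0.004,0],"dr":[0,0,0],"hand":0.08},{"linear":[0,-0.01,0],"dr":[0,0,0],"hand":0.08},{"linear":[0,-0.02,0],"dr":[0,0,0],"hand":0.08},{"linear":[0,-0.04,0],"dr":[0,0,0],"hand":0.08},{"linear":[0,-0.065,0],"dr":[0,0,0],"hand":0.08},{"linear":[0,-0.09,0],"dr":[0,0,0],"hand":0.08},{"linear":[0,-0.12,0],"dr":[0,0,0],"hand":0.08},{"linear":[0,-0.15,0],"dr":[0,0,0],"hand":0.08},{"linear":[0,-0.155,0],"dr":[0,0,0],"hand":0.08},{"linear":[0,-0.155,0],"dr":[0,0,0],"hand":0.08}]'; python3 -c "
from h import *
move((.543,.27,.22),-19.3)
for c,lo in (('top',0),('scene',0)):
  im=bot.read_camera(c);h=cv2.cvtColor(im,cv2.COLOR_BGR2HSV);m=cv2.inRange(h,(18,100,70),(35,255,255))
  n,l,st,ce=cv2.connectedComponentsWithStats(m)
  for i in range(1,n):
    X=back(c,ce[i],.022)
    if abs(X[0]-.541)<.06 and abs(X[1]+.275)<.06 and st[i,4]>4: print(c,'dot',X.round(4),st[i,4])
  print(c,'conv',[(back(c,d['xy'],.004).round(3).tolist(),round(d['score'],2)) for d in bot.place_of(c,'converter')])"
```

```text
t: 16.5
eef_pos: [0.5421, -0.2748, 0.2202]
tool_rot: [0.091, -0.095, -0.7, 0.702]
contact_force: [-0.7, 1.0, -2.1]
gripper_width: 0.54
lin [0.1414, -0.0012, -0.5261] dr [-0.04, 4.16, -0.37]
top dot [ 0.5537 -0.2778  0.022 ] 39
top conv [([0.576, 0.144, 0.004], 0.72), ([0.543, -0.271, 0.004], 0.69), ([0.362, -0.165, 0.004], 0.48), ([0.544, -0.285, 0.004], 0.21)]
scene dot [ 0.5516 -0.2779  0.022 ] 44
scene conv [([0.58, 0.133, 0.004], 0.76), ([0.549, -0.272, 0.004], 0.51)]
```

The module stayed: the dot implies its centre at ≈(0.539,-0.274), as planned. Returning the tongs.

```bash
python3 -m crank '[{"linear":[0.004,0,-0.015],"dr":[0,0,0],"hand":0.08},{"linear":[0.012,0,-0.045],"dr":[0,0,0],"hand":0.08},{"linear":[0.021,0,-0.08],"dr":[0,0,0],"hand":0.08},{"linear":[0.03,0,-0.115],"dr":[0,1,0],"hand":0.08},{"linear":[0.04,0,-0.15],"dr":[0,1,0],"hand":0.08},{"linear":[0.049,0,-0.185],"dr":[0,2,0],"hand":0.08},{"linear":[0.059,0,-0.22],"dr":[0,2,0],"hand":0.08},{"linear":[0.068,0,-0.255],"dr":[0,3,0],"hand":0.08},{"linear":[0.078,0,-0.29],"dr":[0,4,0],"hand":0.08},{"linear":[0.087,0,-0.325],"dr":[0,4,0],"hand":0.08}]'; python3 -m crank '[{"linear":[0.007,0,-0.035],"dr":[0,0,0],"hand":0.08},{"linear":[0.014,0,-0.07],"dr":[0,0,0],"hand":0.08},{"linear":[0.021,0,-0.105],"dr":[0,0,0],"hand":0.08},{"linear":[0.028,0,-0.14],"dr":[0,0,0],"hand":0.08},{"linear":[0.032,0,-0.16],"dr":[0,0,0],"hand":0.08},{"linear":[0.032,0,-0.16],"dr":[0,0,0],"hand":0.08},{"linear":[0.032,0,-0.16],"dr":[0,0,0],"hand":0.08},{"linear":[0.032,0,-0.16],"dr":[0,0,0],"hand":0.08}]';python3 -c "
from h import *
move((.543,.27,.22),-19.3)"
```

```text
t: 17.53
eef_pos: [0.54, 0.0639, 0.2151]
tool_rot: [0.119, -0.117, -0.697, 0.698]
contact_force: [0.6, 0.7, -1.0]
gripper_width: 0.537
t: 18.2
eef_pos: [0.5631, 0.2226, 0.2151]
tool_rot: [0.118, -0.117, -0.696, 0.698]
contact_force: [0.5, -1.0, -0.9]
gripper_width: 0.543
lin [0.0345, -0.005, -0.0382] dr [-0.14, 0.12, 0.08]
```

```bash
python3 -m crank '[{"linear":[0.012,0,-0.013],"dr":[0,0,0],"hand":0.08},{"linear":[0.024,0,-0.026],"dr":[0,0,0],"hand":0.08},{"linear":[0.0345,0,-0.0382],"dr":[0,0,0],"hand":0.08},{"linear":[0.0345,0,-0.0382],"dr":[0,0,0],"hand":0.08},{"linear":[0.0345,0,-0.0382],"dr":[0,0,0],"hand":0.08},{"linear":[0.0345,0,-0.0382],"dr":[0,0,0],"hand":0.08}]';python3 -c "
from h import *
move((.543,.27,.068),-19.3)
s=bot.read_camera('scene');t=bot.read_camera('top')
def bl(im,box):
    h=cv2.cvtColor(im,cv2.COLOR_BGR2HSV);m=cv2.inRange(h,(3,110,50),(16,255,255));k=np.zeros_like(m);x,y,X,Y=box;k[y:Y,x:X]=m[y:Y,x:X];M=cv2.moments(k,True);return (M['m10']/M['m00'],M['m01']/M['m00'],M['m00']) if M['m00'] else None
b=bl(s,(320,80,400,180));print(b,back('scene',b[:2],bot.get_obs()['eef_pos'][2]+.0572))"
```

```text
t: 18.7
eef_pos: [0.5441, 0.269, 0.2161]
tool_rot: [0.118, -0.118, -0.697, 0.698]
contact_force: [-0.4, -0.4, -1.6]
gripper_width: 0.539
lin [0.0014, 0.1481, -0.0008] dr [-0.09, 0.03, -0.02]
(369.3061224489796, 109.83673469387755, 49.0) [0.54454387 0.26943886 0.27342323]
```

```bash
python3 -m crank '[{"linear":[0.001,0.015,-0.0008],"dr":[0,0,0],"hand":0.08},{"linear":[0.001,0.035,-0.0008],"dr":[0,0,0],"hand":0.08},{"linear":[0.001,0.055,-0.0008],"dr":[0,0,0],"hand":0.08},{"linear":[0.001,0.075,-0.0008],"dr":[0,0,0],"hand":0.08},{"linear":[0.001,0.095,-0.0008],"dr":[0,0,0],"hand":0.08},{"linear":[0.001,0.115,-0.0008],"dr":[0,0,0],"hand":0.08},{"linear":[0.001,0.13,-0.0008],"dr":[0,0,0],"hand":0.08},{"linear":[0.001,0.14,-0.0008],"dr":[0,0,0],"hand":0.08},{"linear":[0.001,0.145,-0.0008],"dr":[0,0,0],"hand":0.08},{"linear":[0.001,0.145,-0.0008],"dr":[0,0,0],"hand":0.08}]'; for i in 1 2; do python3 -m crank '[{"linear":[0,0.0005,0],"dr":[0,0,0],"hand":0.08},{"linear":[0,0.0015,0],"dr":[0,0,0],"hand":0.08},{"linear":[0,0.0015,0],"dr":[0,0,0],"hand":0.08},{"linear":[0,0.0015,0],"dr":[0,0,0],"hand":0.08}]' | grep -E "eef|contact"; done
```

```text
t: 19.63
eef_pos: [0.5426, 0.2715, 0.0706]
tool_rot: [0.118, -0.117, -0.697, 0.698]
contact_force: [-1.1, -0.9, -1.2]
gripper_width: 0.539
eef_pos: [0.5432, 0.2727, 0.0707]
contact_force: [0.8, 0.0, -0.5]
eef_pos: [0.5427, 0.2724, 0.0684]
contact_force: [-0.9, -0.7, -0.9]
```

```bash
python3 -m crank '[{"linear":[0,0.0005,0.002],"dr":[0,0,0],"hand":0.08},{"linear":[0,0.001,0.002],"dr":[0,0,0],"hand":0.08},{"linear":[0,0.001,0.002],"dr":[0,0,0],"hand":0.08},{"linear":[0,0.001,0.002],"dr":[0,0,0],"hand":0.08}]' | grep -E "eef|contact"; python3 -m crank '[{"linear":[0,0.0005,0],"dr":[0,0,0],"hand":0.08},{"linear":[0,0.001,0],"dr":[0,0,0],"hand":0.08},{"linear":[0,0.001,0],"dr":[0,0,0],"hand":0.08},{"linear":[0,0.001,0],"dr":[0,0,0],"hand":0.08}]' | grep -E "eef|contact"
```

```text
eef_pos: [0.5421, 0.2705, 0.0674]
contact_force: [0.6, -0.6, -1.3]
eef_pos: [0.5422, 0.2706, 0.0666]
contact_force: [0.0, -0.7, 0.5]
```

Weight has come off, so the bow is on the bar. Opening slowly.

```bash
python3 -m crank '[{"linear":[0,0,0],"dr":[0,0,0],"hand":0.12},{"linear":[0,0,0],"dr":[0,0,0],"hand":0.16},{"linear":[0,0,0],"dr":[0,0,0],"hand":0.2},{"linear":[0,0,0],"dr":[0,0,0],"hand":0.25},{"linear":[0,0,0],"dr":[0,0,0],"hand":0.35},{"linear":[0,0,0],"dr":[0,0,0],"hand":0.6},{"linear":[0,0,0],"dr":[0,0,0],"hand":1},{"linear":[0,0,0],"dr":[0,0,0],"hand":1},{"linear":[0,0,0],"dr":[0,0,0],"hand":1},{"linear":[0,0,0],"dr":[0,0,0],"hand":1}]'; python3 -c "
from h import *
s=bot.read_camera('scene')
h=cv2.cvtColor(s,cv2.COLOR_BGR2HSV);m=cv2.inRange(h,(3,110,50),(16,255,255));m[:,:330]=0;m[:,390:]=0;m[185:]=0;M=cv2.moments(m,True);b=(M['m10']/M['m00'],M['m01']/M['m00']);print(b,back('scene',b,.1245))"
```

```text
t: 21.8
eef_pos: [0.5421, 0.2706, 0.0664]
tool_rot: [0.118, -0.118, -0.697, 0.697]
contact_force: [0.3, -0.3, -0.6]
gripper_width: 0.998
(355.4390243902439, 165.8048780487805) [0.54362558 0.27048347 0.1245    ]
```

```bash
python3 -m crank '[{"linear":[0,-0.01,0],"dr":[0,0,0],"hand":1},{"linear":[0,-0.03,0],"dr":[0,0,0],"hand":1},{"linear":[0,-0.05,0],"dr":[0,0,0],"hand":1},{"linear":[0,-0.07,0],"dr":[0,0,0],"hand":1},{"linear":[0,-0.1,0],"dr":[0,0,0],"hand":1},{"linear":[0,-0.13,0],"dr":[0,0,0],"hand":1},{"linear":[0,-0.16,0],"dr":[0,0,0],"hand":1},{"linear":[0,-0.19,0],"dr":[0,0,0],"hand":1},{"linear":[0,-0.2,0],"dr":[0,0,0],"hand":1},{"linear":[0,-0.2,0],"dr":[0,0,0],"hand":1}]'; python3 -m crank '[{"linear":[0.02,-0.02,-0.04],"dr":[0,0,0],"hand":1},{"linear":[0.04,-0.02,-0.08],"dr":[0,0,0],"hand":1},{"linear":[0.05,-0.02,-0.12],"dr":[0,0,0],"hand":1},{"linear":[0.06,-0.02,-0.16],"dr":[0,0,0],"hand":1},{"linear":[0.06,-0.02,-0.2],"dr":[0,0,0],"hand":1},{"linear":[0.06,-0.02,-0.2],"dr":[0,0,0],"hand":1},{"linear":[0.06,-0.02,-0.2],"dr":[0,0,0],"hand":1},{"linear":[0.06,-0.02,-0.2],"dr":[0,0,0],"hand":1}]'
python3 - <<'E'
from h import *
from itertools import product
b={}
for c,bx in(("top",(150,190,190,220)),("scene",(335,150,375,185))):
    im=bot.read_camera(c);h=cv2.cvtColor(im,cv2.COLOR_BGR2HSV);m=cv2.inRange(h,(3,110,50),(16,255,255));k=np.zeros_like(m);x,y,X,Y=bx;k[y:Y,x:X]=m[y:Y,x:X];M=cv2.moments(k,True)
    if M["m00"]:b[c]=(M["m10"]/M["m00"],M["m01"]/M["m00"])
    m=cv2.inRange(h,(18,100,70),(35,255,255));n,l,st,ce=cv2.connectedComponentsWithStats(m)
    print(c,"dots",[back(c,ce[i],.022)[:2].round(4).tolist() for i in range(1,n) if 15<st[i,4]<80])
    if c=="top":
        m=cv2.inRange(h,(0,0,130),(180,70,255));n,l,st,ce=cv2.connectedComponentsWithStats(m)
        for i in range(1,n):
            if 60<st[i,4]<600 and 240<ce[i,0]<430 and 165<ce[i,1]<245:
                p=np.argwhere(l==i)[:,::-1].astype(float);r=cv2.minAreaRect(np.array([back(c,q,.022)[:2]*1000 for q in p],np.float32));print(np.round(r[0],1),np.round(r[1],1),round(r[2],1))
print(b,tri(b) if len(b)==2 else "")
E
```

```text
t: 22.68
eef_pos: [0.5435, 0.2717, 0.2706]
tool_rot: [-0.116, 0.119, 0.699, -0.696]
contact_force: [0.6, 0.7, -0.8]
gripper_width: 0.998
t: 23.35
eef_pos: [0.5505, 0.4787, 0.2844]
tool_rot: [0.118, -0.117, -0.696, 0.698]
contact_force: [0.3, 0.1, -0.6]
gripper_width: 0.999
top dots [[0.876, -0.6609], [0.5716, 0.1511], [0.5542, -0.2781]]
[622.3 -74.3] [56.9 25.4] 0.7
[616. -18.] [56.9 25.4] 0.7
[550.3 -80.4] [59.1 25.3] 0.7
[ 540.5 -270.9] [32.7 66. ] 74.3
[ 481.  -261.7] [61.4 15.2] 75.4
scene dots [[0.2147, -0.584], [0.5736, 0.1498], [0.552, -0.2783]]
{'top': (168.8, 206.0888888888889), 'scene': (355.5625, 165.22916666666666)} [0.54369504 0.27095584 0.12634631]
```

```bash
python3 -c "
from station import bot
print(bot.hand_in())"
```

```text
the job is handed in; nothing more can be done
None
```

I set the yellow-dot converter in the kit tray's empty pocket using the tongs, hung the tongs back on the bar, and handed the job in at about 23.5 s of the 64 s allowed.

- **Converter:** the pads closed to 41.5 mm on the module, as expected for a grip. It touched down in the pocket at the same height as the pick, with +5 N at the wrist. In the last picture I viewed, just after release, it sat level between the pocket walls. From the dot in both cameras I estimate its centre at about (0.539, -0.274), within 2 mm of my pocket estimate.
- **Tongs:** both cameras put the orange cap at (0.544, 0.271, 0.126) with the gripper away, within about 1 mm of where it started.
- **Other parts:** the three remaining stock modules and the green look-alike had not moved, within measuring noise. I did not re-measure the screwdriver, marker, reel, tape roll or heat sink at the end; the arm did not work near them.

- **Checks that disagreed:** the scene camera placed the pocket about 5 mm off the top camera in y, so I settled between them using the close pictures. The final blob check on the kit pocket merged the module with the pale floor, so it says nothing about the module's position.
- **Picture limit:** I had used all 12 pictures by then, so the final checks are numerical only.

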